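# Clear the slide stage and hold its clip arm open

### The job

Get the slide-loading stage ready for the next slide: with the scraper block in the gripper, push all three yellow resin chips off the black plate into the steel trough at its end (do not touch the chips with the fingers), then stand the scraper back on its blue pad and let go of it. Then swing the sprung clip arm (blue bar, orange post) fully open to its stop, and finish while still holding it there with the fingers, so that a colleague can lay the slide in. Leave everything else on the bench where it is.

Things in the scene. Friction and masses are not known exactly. Their poses are not given: they have to be found in the camera images.
- stage: slide-loading stage fixed to the bench: white base, black plate on top, plate top 40 mm above the bench, spanning x -70..70, y -120..190 mm; origin on the bench, z up, y along its length. Aluminium rails along both long edges (y -120..100), 8 mm above the plate, leave a channel x -60..60. Trough at its -y end, sprung clip arm at its +y end.
- trough (a point): centre of the trough's floor, 5 mm above the bench, at x = 0, y = -160 mm of the stage. Open steel trough, inside x -66..66, y -196..-120 mm (stage frame), walls up to 50 mm above the bench on three sides; none on the plate's side, so chips pushed over the plate's edge at y = -120 drop in.
- clip_arm (a joint): angle of the sprung clip arm (blue bar with an orange post) about its upright pivot, rad: 0 = closed (sprung shut, the bar lying across the plate), 1.2 = fully open at its stop. Grows clockwise seen from above, the post swinging towards the stage's +y. It needs about 3.6 N at the post to start and 9 N at the stop, and snaps shut when let go.
- clip_post (a point): point on the orange post at the free end of the clip arm, 88 mm above the bench; post 14 mm in diameter, upright, from 60 mm (top of the blue bar) to 106 mm above the bench, 90 mm from the pivot axis. With the arm closed it lies at x = -37, y = 142 mm in the stage's frame; fully open at x = -3, y = 238 mm.
- clip_pivot (a point): the clip arm's pivot axis (upright), at x = 50, y = 165 mm in the stage's frame, 48 mm above the bench; the round aluminium pivot body there is 30 mm across and reaches 78 mm above the bench (in all)
- scraper: scraper block standing on its pad: white foot 100 (x) x 32 (y) x 30 mm high, on it a red upright grip rib 60 (x) x 20 (y) mm, from 30 to 71 mm above its underside; origin at the centre of its underside; about 0.1 to 0.2 kg
- pad: blue pad fixed on the bench at the robot's left, 150 x 90 x 4 mm, origin at the centre of its underside; the scraper's parking place
- chip0: yellow chip of hardened mounting resin, 26 x 20 x 12 mm, 11 g, lying loose on the black plate between the rails (all of it within x -55..55, y -105..50 mm of the stage); origin at the centre of its underside
- chip1: yellow chip of hardened mounting resin, 26 x 20 x 12 mm, 11 g, lying loose on the black plate between the rails (all of it within x -55..55, y -105..50 mm of the stage); origin at the centre of its underside
- chip2: yellow chip of hardened mounting resin, 26 x 20 x 12 mm, 11 g, lying loose on the black plate between the rails (all of it within x -55..55, y -105..50 mm of the stage); origin at the centre of its underside
- oil_bottle: small amber oil bottle, 30 mm across, 65 mm tall, standing in front of the stage; leave it alone
- objective: steel microscope objective standing on the bench in front of the stage, 30 mm across, 42 mm tall; leave it alone
- dish: closed white specimen dish, 60 mm across, 15 mm high, beyond the blue pad; leave it alone
- driver: small screwdriver lying on the bench at the robot's right, 150 mm long; leave it alone
- stain_jar: jar with a green cap, 44 mm across, 60 mm tall, at the robot's right; leave it alone

How it is judged:
On the way, in this order (a step that is already met when the one before it is completed fails the run):
1. all three chips lie in the trough while the scraper is still held in the gripper (z of chip0 in the frame of stage between 0 and 0.034 m and y of chip0 in the frame of stage between -0.2 and -0.115 m and x of chip0 in the frame of stage between -0.07 and 0.07 m and z of chip1 in the frame of stage between 0 and 0.034 m and y of chip1 in the frame of stage between -0.2 and -0.115 m and x of chip1 in the frame of stage between -0.07 and 0.07 m and z of chip2 in the frame of stage between 0 and 0.034 m and y of chip2 in the frame of stage between -0.2 and -0.115 m and x of chip2 in the frame of stage between -0.07 and 0.07 m and contact force between the fingers and scraper above 1 N), for 0.1 s.
2. the scraper stands on its pad again, let go, the clip arm still closed (horizontal distance between scraper and pad below 0.03 m and height (world z) of scraper below 0.008 m and angle between scraper's own z axis and vertical below 0.1 rad and contact force between the fingers and scraper below 0.1 N and linear speed of scraper below 0.02 m/s and value of joint clip_arm below 0.3 rad), for 0.1 s.
At the end, for the whole second after the job is handed in: The three chips are in the trough (below the plate's top), the scraper stands upright on the pad, let go, with its centre within 30 mm of the pad's, and the fingers alone hold the clip arm at its stop: joint above 1.12 of 1.2 rad, still, fingers pushing on the arm with more than 2 N (z of chip0 in the frame of stage between 0 and 0.034 m and y of chip0 in the frame of stage between -0.2 and -0.115 m and x of chip0 in the frame of stage between -0.07 and 0.07 m and z of chip1 in the frame of stage between 0 and 0.034 m and y of chip1 in the frame of stage between -0.2 and -0.115 m and x of chip1 in the frame of stage between -0.07 and 0.07 m and z of chip2 in the frame of stage between 0 and 0.034 m and y of chip2 in the frame of stage between -0.2 and -0.115 m and x of chip2 in the frame of stage between -0.07 and 0.07 m and horizontal distance between scraper and pad below 0.03 m and height (world z) of scraper below 0.008 m and angle between scraper's own z axis and vertical below 0.1 rad and contact force between the fingers and scraper below 0.1 N and linear speed of scraper below 0.02 m/s and value of joint clip_arm above 1.12 rad and velocity of joint clip_arm below 0.1 rad/s and contact force between the fingers and clip_arm above 2 N and contact force between each of scraper, chip0, chip1, chip2, oil_bottle, objective, dish, driver, stain_jar and clip_arm below 0.1 N); the arm keeps its last pose, push and grip.
It fails at once if the fingers touch a chip (contact force between the fingers and chip0 above 0.5 N or contact force between the fingers and chip1 above 0.5 N or contact force between the fingers and chip2 above 0.5 N).
It fails at once if a bystander is pushed more than 25 mm or tipped (distance of any of oil_bottle, objective, dish, driver, stain_jar from where it was at the start of the episode above 0.025 m or angle between any of oil_bottle, objective, dish, stain_jar's own z axis and vertical above 0.5 rad).
It also fails if it takes over 54 s, if anything falls off the work surface, if the arm or the gripper's body presses on something with over 40 N, if the wrist force passes 120 N, or if a joint passes its speed limit or range.

### The arm

A 6-joint arm with a two-finger parallel gripper is mounted at the origin on the work surface. World frame = base frame: x ahead of the robot, y to its left, z up, the work surface at z = 0. Lengths are in m, angles in rad, forces in N, time in s.
With the tool pointing down it reaches from about 0.25 to 0.775 m from the base axis. Payload 4 kg.
Tool frame: the origin (TCP) lies between the finger pads; the fingertips stand 22 mm ahead of it and the grasp point (between the pads) lies 3 mm ahead of it (arm.tip_reach is the distance from the TCP to the fingertips, in m); z points along the fingers, y is the direction in which the jaws open and shut (so a half turn about z gives the same grasp; the last joint's range is limited). The gripper opens to 85 mm and grips with 20 to 120 N. Pads are 22 mm wide; open, the fingers measure 114 mm over their backs; the gripper's body (76 mm by 85 mm) begins 54 mm behind the grasp point. The pads swing forward as they close: fully open they stand 13 mm farther back than shut.
Start: joints at [-1.226, 0.087, 1.371, -0, 1.684, -0.103], TCP at [0.238, -0.496, 0.253] pointing down, gripper open.
Joint ranges: [-3.1, 3.1], [-0.76, 2.03], [0.27, 2.55], [-1.08, 4.22], [0.17, 2.65], [-2.57, 2.57]. Speed limits (rad/s): [2.79, 2.79, 3.14, 3.14, 3.14, 3.14].

### API

Orientations are given as [roll, pitch, yaw] about the fixed x, y, z axes, in that order (R = Rz(yaw) Ry(pitch) Rx(roll)).
In Python, from workcell import arm gives the robot as it stands. Calls block until the motion is done:
- arm.movep(position, orientation): joint-space move of the TCP to a pose.
- arm.line_to(position, vel=0.15, ori=None, stop_force=None): straight line of the TCP; ori=None keeps the orientation; vel is the mean speed in m/s. With stop_force (N) it stops when the force on the tool has changed by that much, and returns True; else False.
- arm.goto_joints(angles): joint-space move.
- arm.command_gripper(opening, squeeze=None): finger opening in m; squeeze is the grip in N (None keeps the last); returns when the fingers have stopped.
- arm.dwell(seconds).
- arm.inverse_kinematics(position, orientation): joint angles nearest the present ones, or None.
- arm.get_obs(): the state.
- arm.capture(name): name is "scene" or "side" or "wrist"; returns the picture (480x640x3 uint8, red, green, blue); there is no depth.
- arm.camera_info(name): a dict with "camera_matrix" (3x3 intrinsics, pixels), "extrinsics" (4x4, takes a point from camera to world coordinates). Camera axes: x right, y down, z forward; pixel columns grow to the right and rows downward; lengths in m; the calibration is good to about 2 mm. A picture is of the moment at which its call begins: read the wrist's pose just before it. camera_info takes no time and is no camera call; for the wrist camera it gives the pose at the moment of the call.
A pose or a line that the arm cannot do raises arm.Unreachable and nothing moves.
- arm.hand_in(): hands the job in, once; it reports no verdict.
The state is a dict: "time": time; "q": joint angles; "qvel": joint speeds; "joint_torque": joint torques, N m; "ee_pos": TCP position; "orientation": TCP orientation; "ft_force": force on the tool from outside, world axes, zero at the start; "moment": the same for the moment, N m; "finger_gap": finger opening in m.
Only numpy, scipy, OpenCV 4.12 (cv2) and the standard library are available. Lean on these libraries where they do the work, as an engineer would, in place of code of your own. Each camera call takes 0.05 s, during which the arm holds its last target.

## Working session

There is one attempt and no reset: what is moved stays moved. The work goes in short steps, each a Python script; the robot and the scene stay as the last script left them, time stands still between calls to the robot, and variables do not carry over. Pictures are saved under pics/ and viewed, and the job is handed in when it is done.

```bash
ls; mkdir -p pics
python3 - <<'E'
from workcell import arm
import cv2
for n in("scene","side","wrist"):
    i=arm.camera_info(n); im=arm.capture(n)
    cv2.imwrite(f"pics/{n}0.png",im[:,:,::-1]); print(n,i["camera_matrix"],i["extrinsics"])
print(arm.get_obs(),arm.tip_reach)
E
```

```text
pics
scene [[478.76805022   0.         314.79545501]
 [  0.         478.76805022 241.00200378]
 [  0.           0.           1.        ]] [[-0.6087507   0.58766851 -0.53298059  1.1170239 ]
 [ 0.79335008  0.45453087 -0.40496585  0.42867902]
 [ 0.00427045 -0.66936344 -0.74292284  0.96908156]
 [ 0.          0.          0.          1.        ]]
side [[445.14086867   0.         328.9715679 ]
 [  0.         445.14086867 240.97966374]
 [  0.           0.           1.        ]] [[ 9.76270745e-01 -1.30632582e-01  1.72715261e-01  3.09169606e-01]
 [-2.16553234e-01 -5.90246415e-01  7.77633504e-01 -8.23981038e-01]
 [ 3.60291418e-04 -7.96582888e-01 -6.04529216e-01  6.64047487e-01]
 [ 0.00000000e+00  0.00000000e+00  0.00000000e+00  1.00000000e+00]]
wrist [[391.52970197   0.         310.12081644]
 [  0.         391.52970197 232.26433001]
 [  0.           0.           1.        ]] [[ 0.43356147 -0.85478936 -0.28523604  0.31131948]
 [-0.90112071 -0.41212133 -0.13467544 -0.46089719]
 [-0.00243272  0.31542219 -0.94894833  0.37263619]
 [ 0.          0.          0.          1.        ]]
{'time': 0.15, 'q': array([-1.22608955e+00,  8.78338301e-02,  1.37190043e+00,  4.28292045e-06,
        1.68358278e+00, -1.03055277e-01]), 'qvel': array([ 0.00021826, -0.0012198 , -0.00332398, -0.00037241, -0.00177112,
        0.00069698]), 'joint_torque': array([ 1.38027561e-03, -3.52373207e+01, -3.13680267e+01, -6.12989970e-05,
        8.01771734e-03,  1.79317919e-05]), 'ee_pos': array([ 0.23802858, -0.49545691,  0.25238479]), 'orientation': array([-3.13987785e+00, -1.81626889e-04,  4.47762380e-01]), 'ft_force': array([0.40311257, 0.33973656, 0.2721955 ]), 'moment': array([0.07679691, 0.04408031, 0.01553112]), 'finger_gap': 0.08523087273820948} 0.022
```

View pics/scene0.png

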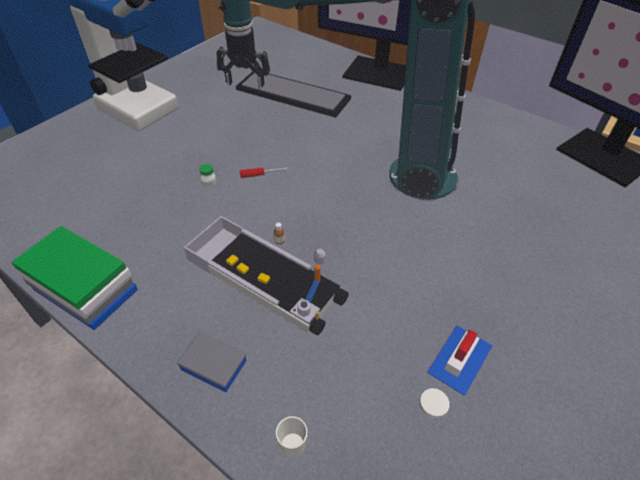

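View pics/side0.png

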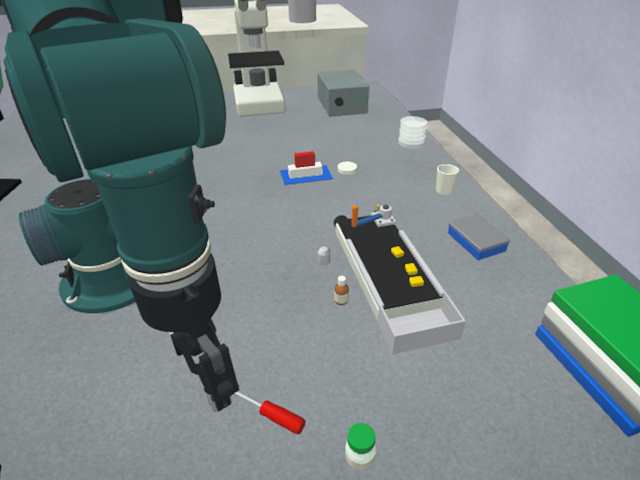

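The scene view shows the stage with its trough at about (215,240), the chips at (232,260), (243,268) and (264,278), and the clip post at (318,272). The scraper on its pad is at (462,352). The side view shows the same layout, with chips at (397,252), (411,269) and (416,281). Next is a coarse localisation.

```bash
cat > h.py <<'E'
import numpy as np, cv2
def rays(info,uv):
    K=info["camera_matrix"];T=info["extrinsics"]
    uv=np.atleast_2d(np.array(uv,float)); d=np.c_[uv,np.ones(len(uv))]@np.linalg.inv(K).T@T[:3,:3].T
    return T[:3,3],d
def plane(info,uv,z):
    o,d=rays(info,uv); return o+d*((z-o[2])/d[:,2])[:,None]
def proj(info,P):
    T=np.linalg.inv(info["extrinsics"]);P=np.atleast_2d(P);c=P@T[:3,:3].T+T[:3,3];c=c@info["camera_matrix"].T;return c[:,:2]/c[:,2:]
def tri(i1,u1,i2,u2):
    o1,d1=rays(i1,u1);o2,d2=rays(i2,u2);d1=d1[0];d2=d2[0]
    s=np.linalg.lstsq(np.c_[d1,-d2],o2-o1,rcond=None)[0];a=o1+s[0]*d1;b=o2+s[1]*d2
    return (a+b)/2,np.linalg.norm(a-b)
HSV={"yellow":((22,170,120),(34,255,255)),"orange":((5,180,120),(14,255,255)),"red":((0,180,80),(3,255,255)),"blue":((103,150,60),(118,255,255)),"black":((0,0,0),(179,255,38))}
def mask(im,c):
    lo,hi=HSV[c];return cv2.inRange(cv2.cvtColor(im,cv2.COLOR_RGB2HSV),lo,hi)
def blobs(im,c,amin=20):
    cs,_=cv2.findContours(mask(im,c),cv2.RETR_EXTERNAL,cv2.CHAIN_APPROX_NONE)
    return sorted([k for k in cs if cv2.contourArea(k)>=amin],key=cv2.contourArea,reverse=True)
def cen(k):
    m=cv2.moments(k);return np.array([m["m10"],m["m01"]])/m["m00"]
E
python3 - <<'E'
from workcell import arm
from h import *
np.set_printoptions(precision=4,suppress=True)
for n,z in(("scene",1),("side",1)):
    im=cv2.imread(f"pics/{n}0.png")[:,:,::-1].copy();i=arm.camera_info(n)
    for c,zz in(("yellow",.047),("orange",.084),("red",.05),("blue",.004),("black",.04)):
        for k in blobs(im,c)[:8]:
            u=cen(k);print(n,c,cv2.contourArea(k),u,plane(i,u,zz)[0])
E
```

```text
scene yellow 69.5 [263.4125 277.506 ] [ 0.6262 -0.1     0.047 ]
scene yellow 66.0 [242.4167 267.5379] [ 0.6347 -0.1616  0.047 ]
scene yellow 66.0 [231.9268 259.3485] [ 0.6315 -0.2004  0.047 ]
scene red 46.0 [251.837  171.1594] [ 0.3505 -0.3904  0.05  ]
scene blue 13886.5 [73.2818 50.2689] [ 0.1891 -1.5608  0.004 ]
scene blue 1471.5 [459.0757 362.6919] [0.5168 0.3754 0.004 ]
scene blue 385.5 [112.6917 306.6325] [ 0.8915 -0.353   0.004 ]
scene blue 142.5 [219.3193 377.062 ] [ 0.8643 -0.0198  0.004 ]
scene blue 87.5 [311.9181 290.5429] [ 0.5603 -0.0023  0.004 ]
scene black 3377.0 [601.8247 137.6356] [-0.4809  0.3858  0.04  ]
scene black 1355.5 [126.8345  63.0733] [ 0.1569 -1.2303  0.04  ]
scene black 1024.5 [381.6649  60.8632] [-0.4725 -0.4525  0.04  ]
scene black 495.0 [436.1401   8.9798] [-1.0464 -0.5153  0.04  ]
scene black 205.0 [469.0203  31.0171] [-0.9296 -0.2946  0.04  ]
scene black 146.0 [233.5183  43.7728] [-0.2168 -1.0147  0.04  ]
scene black 121.0 [97.9215 86.781 ] [ 0.3331 -1.1701  0.04  ]
scene black 80.5 [462.6812  79.5797] [-0.5382 -0.1353  0.04  ]
side yellow 115.0 [415.
[... 388 characters left out ...]
 0.8473 -0.4677  0.004 ]
side blue 392.0 [474.8452 246.0327] [ 0.8376 -0.0708  0.004 ]
side blue 286.0 [305.595  176.8112] [0.4982 0.3541 0.004 ]
side blue 70.0 [368.281  218.5429] [0.6197 0.098  0.004 ]
side black 2584.5 [186.1548 309.784 ] [ 0.1714 -0.1758  0.04  ]
side black 812.5 [221.9547 381.9865] [ 0.2339 -0.3559  0.04  ]
side black 588.5 [67.9527 16.7525] [-0.715   2.8621  0.04  ]
side black 311.5 [172.5762  10.2729] [-0.0246  2.9489  0.04  ]
side black 209.5 [  7.2522 186.4288] [-0.3268  0.4144  0.04  ]
side black 58.5 [ 70.1054 275.2365] [-0.0704 -0.0199  0.04  ]
side black 51.0 [199.3235 211.9673] [0.1928 0.1687 0.04  ]
side black 50.5 [195.5083 350.7723] [ 0.1906 -0.2811  0.04  ]
```

View pics/wrist0.png

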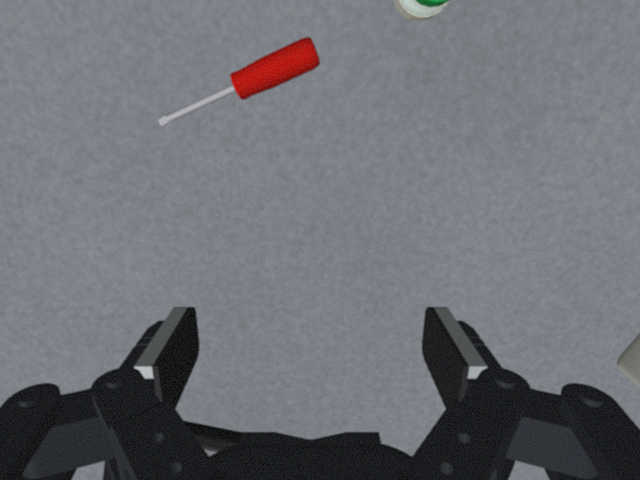

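Both fixed views agree: the chips at z = 0.047 match within 2 mm, the post is near (0.552, 0.000), and the rib and pad are near (0.50, 0.37). I'll take a closer overhead wrist view of the stage, then one of the pad.

```bash
cat > look.py <<'E'
from workcell import arm
from h import *
import pickle,sys
def look(n,pos,ori):
    try: arm.movep(pos,ori)
    except arm.Unreachable: print("unreach",pos); raise
    arm.dwell(.15)
    i=arm.camera_info("wrist");im=arm.capture("wrist");cv2.imwrite(f"pics/{n}.png",im[:,:,::-1]);pickle.dump((i,im),open(n+".pkl","wb"))
    return i,im
E
python3 - <<'E'
from look import *
print(arm.get_obs()["time"])
look("w_stage",[.58,-.07,.36],[np.pi,0,0]);print(arm.get_obs()["time"])
look("w_pad",[.44,.36,.30],[np.pi,0,0]);print(arm.get_obs()["time"],arm.get_obs()["q"])
E
```

```text
0.15
2.3583
4.225 [ 5.84270282e-01  1.24765635e-01  1.23774347e+00 -1.23095086e-04
  1.77880289e+00  2.15675280e+00]
```

View pics/w_stage.png

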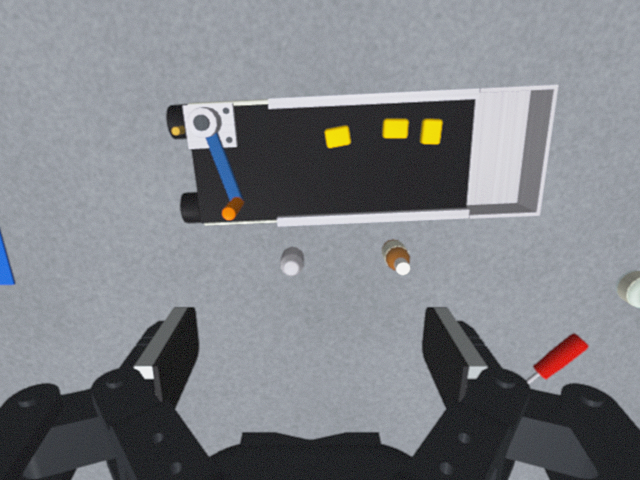

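View pics/w_pad.png

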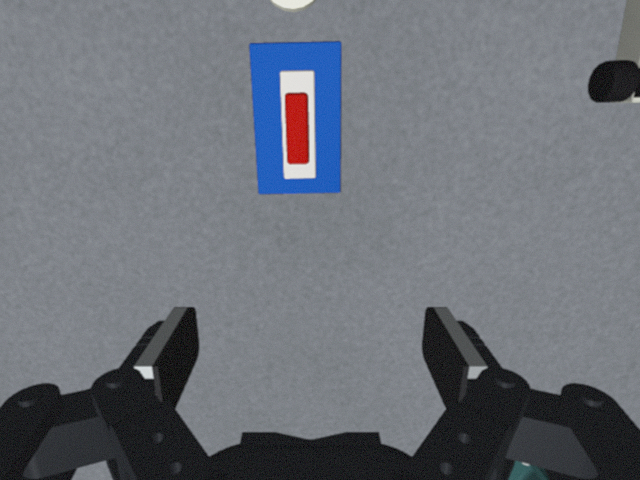

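The wrist stage view shows the plate horizontal, with the pivot at (204,123), post top at (229,213), chips at (338,136), (396,128) and (431,131), and the plate's trough edge near column 470. The pad view shows the rib at (297,128), lying along the image's vertical. I'll crop and enlarge to get the edges.

Run:
```python
from look import *
i,im=pickle.load(open("w_stage.pkl","rb"))
cv2.imwrite("pics/z1.png",cv2.resize(im[80:230,160:360,::-1],None,fx=4,fy=4,interpolation=cv2.INTER_CUBIC))
cv2.imwrite("pics/z2.png",cv2.resize(im[80:230,360:560,::-1],None,fx=4,fy=4,interpolation=cv2.INTER_CUBIC))
```

```text
(no output)
```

View pics/z1.png

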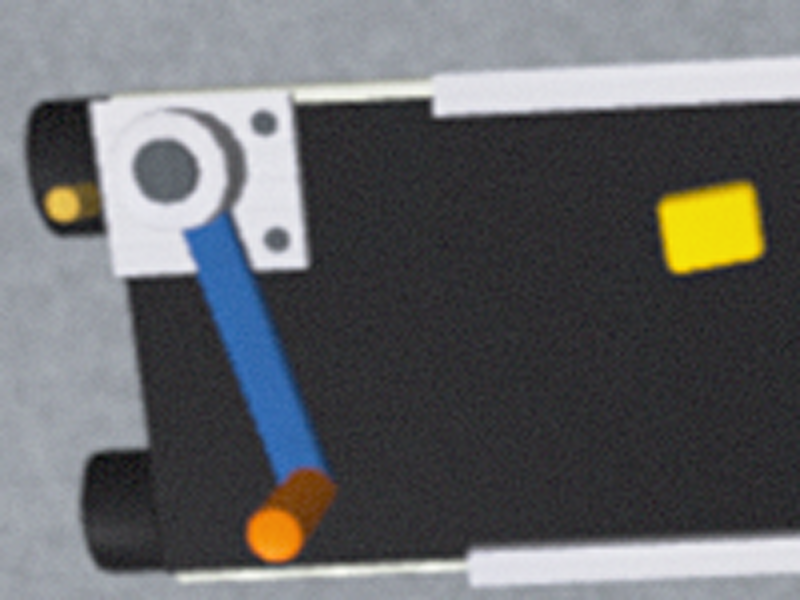

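View pics/z2.png

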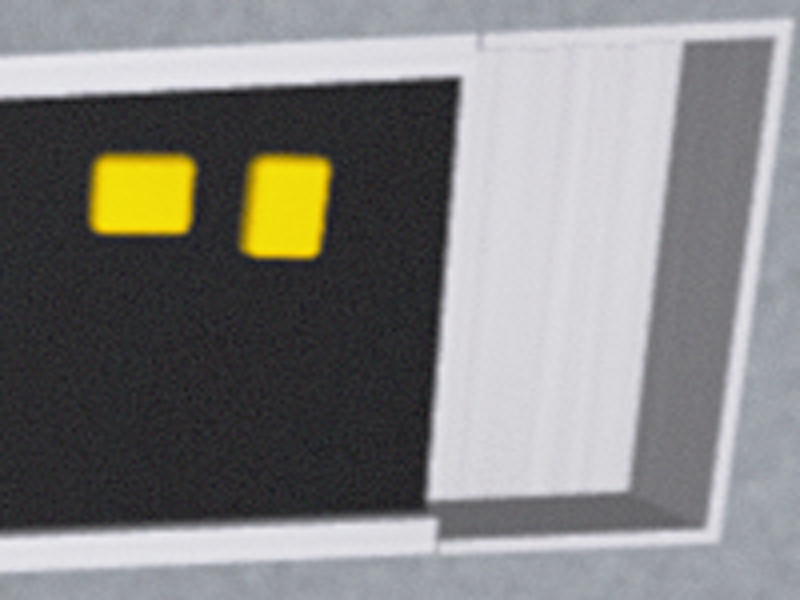

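Run:
```python
from look import *
np.set_printoptions(precision=4,suppress=True)
i,im=pickle.load(open("w_stage.pkl","rb"))
L=np.array([[70,100,48],[70,-120,48],[-70,100,48],[-70,-120,48],[-37,142,106],[50,165,78]])/1000
U=np.array([[268.75,98.75],[480,88.75],[277.5,226.5],[469.5,217.75],[228.75,213.75],[201.25,123]])
W=np.array([plane(i,u,l[2])[0] for u,l in zip(U,L)])
def fit(L,W):
    a=L[:,:2]-L[:,:2].mean(0);b=W[:,:2]-W[:,:2].mean(0)
    t=np.arctan2((a[:,0]*b[:,1]-a[:,1]*b[:,0]).sum(),(a*b).sum());R=np.array([[np.cos(t),-np.sin(t)],[np.sin(t),np.cos(t)]])
    o=W[:,:2].mean(0)-R@L[:,:2].mean(0);return t,R,o
for s in (slice(0,4),slice(0,6)):
    t,R,o=fit(L[s],W[s]);print("yaw",t,"o",o);print((W[:,:2]-(L[:,:2]@R.T+o))*1000)
for k in blobs(im,"yellow"):
    (c,_,_)=cv2.minAreaRect(k); p=plane(i,c,.052)[0,:2]; 
    q=plane(i,k[:,0,:].astype(float),.052)[:,:2]; ql=((q-o)@R)*1000
    print("chip",p,((p-o)@R)*1000,"ext",ql.min(0),ql.max(0))
# pad
i,im=pickle.load(open("w_pad.pkl","rb"))
for c,z in(("red",.075),("blue",.004)):
    k=blobs(im,c)[0]; q=(plane(i,k[:,0,:].astype(float),z)[:,:2]*1000).astype(np.float32)
    r=cv2.minAreaRect(q); print(c,r,"box",cv2.boxPoints(r))
hs=cv2.cvtColor(im,cv2.COLOR_RGB2HSV); m=cv2.inRange(hs,(0,0,190),(179,60,255)); m[:50]=0;m[260:]=0
k=max(cv2.findContours(m,0,1)[0],key=cv2.contourArea);q=(plane(i,k[:,0,:].astype(float),.034)[:,:2]*1000).astype(np.float32);print("foot",cv2.minAreaRect(q))
print(arm.inverse_kinematics([.5,.37,.1],[np.pi,0,0]))
```

```text
yaw 0.044944822921954744 o [ 0.5987 -0.1309]
[[ 0.0027 -0.2894]
 [-0.2422  0.1312]
 [-0.113   0.6582]
 [ 0.3525 -0.5001]
 [ 0.4843  0.1257]
 [ 0.0114  0.3084]]
yaw 0.04457281894453749 o [ 0.5988 -0.1308]
[[-0.1017 -0.3374]
 [-0.2648  0.0868]
 [-0.2151  0.5581]
 [ 0.3322 -0.5965]
 [ 0.3661  0.0371]
 [-0.1168  0.2518]]
chip [ 0.6312 -0.1997] [ 29.315  -70.2091] ext [ 15.8559 -81.4   ] [ 42.3369 -58.8719]
chip [ 0.6342 -0.1612] [ 34.0272 -31.9499] ext [ 23.705  -45.6189] [ 44.197  -18.2276]
chip [ 0.6259 -0.1003] [28.4562 29.306 ] ext [16.846  15.7908] [39.2296 43.3267]
red ((500.2901611328125, 370.1204528808594), (56.56320571899414, 17.564714431762695), 1.031895399093628) box [[471.855  378.3921]
 [472.1713 360.8302]
 [528.7253 361.8488]
 [528.409  379.4107]]
blue ((502.9140319824219, 372.1063232421875), (148.2543182373047, 88.44647979736328), 1.0070549249649048) box [[428.0211 415.0199]
 [429.5756 326.5871]
 [577.807  329.1927]
 [576.2525 417.6255]]
foot ((499.6712646484375, 370.7631530761719), (98.63365173339844, 31.017963409423828), 0.9371957778930664)
[ 0.5459  0.3194  1.4053 -0.      1.417   2.1167]
```

The stage fit has residuals under 0.7 mm (yaw 0.0446, origin (0.5988, -0.1308)), and the chip, pad and foot sizes all match. The scraper is at (0.500, 0.3705) with yaw about 0.017. Now the grasp.

```bash
cat >> h.py <<'E'
YS=0.0446;OS=np.array([.5988,-.1308])
def S(x,y):
    c,s=np.cos(YS),np.sin(YS);return OS+np.array([c*x-s*y,s*x+c*y])/1000
E
python3 - <<'E'
from look import *
o=[np.pi,0,.017]
arm.movep([.500,.3705,.14],o)
arm.command_gripper(.06)
arm.line_to([.500,.3705,.060],vel=.12,stop_force=15)
print(arm.get_obs()["ee_pos"])
arm.command_gripper(.0,squeeze=60)
s=arm.get_obs();print(s["finger_gap"],s["ee_pos"],s["time"],s["ft_force"])
arm.line_to([.500,.3705,.075],vel=.06)
arm.line_to([.500,.3705,.16],vel=.2)
s=arm.get_obs();print(s["finger_gap"],s["time"],s["ft_force"])
i=arm.camera_info("side");cv2.imwrite("pics/lift.png",arm.capture("side")[60:300,180:500,::-1].repeat(2,0).repeat(2,1))
E
```

```text
[0.50053482 0.3708128  0.06078972]
0.01915218200685107 [0.50057206 0.37078156 0.06112384] 6.575 [ 0.52220579 -0.81828124  3.58638729]
0.019276523506637052 7.55 [-0.53894394  1.41679637 -1.79494341]
```

View pics/lift.png

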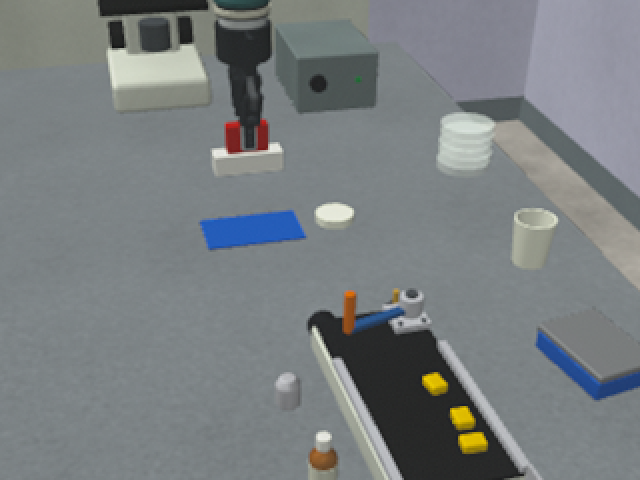

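The scraper is held level (side crop (247,150)) with the gap at 19.3 mm. Next I'll carry it over the plate behind the chips and lower it.

Run:
```python
from look import *
o=[np.pi,0,YS]
p=S(4,76)
arm.movep([*p,.23],o)
arm.line_to([*p,.125],vel=.2)
hit=arm.line_to([*p,.0972],vel=.05,stop_force=12)
arm.dwell(.1)
s=arm.get_obs();print(hit,s["ee_pos"],p,s["time"],s["ft_force"],s["finger_gap"],s["orientation"])
cv2.imwrite("pics/side2.png",arm.capture("side")[120:360,280:600,::-1].repeat(2,0).repeat(2,1))
```

```text
False [ 0.59930416 -0.05473929  0.09716958] [ 0.59940755 -0.05469723] 10.7083 [-0.90502569 -0.51186861  0.87143385] 0.01910645239173106 [3.14157323e+00 2.40581584e-04 4.45564085e-02]
```

View pics/side2.png

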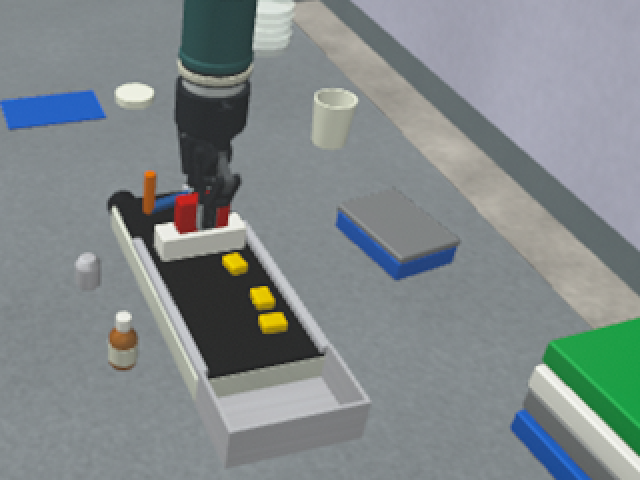

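The scraper sits in the channel between the rails, behind all three chips, with no load on the wrist. Pushing now.

Run:
```python
from look import *
z=.0980
print(arm.line_to([*S(4,-60),z],vel=.09,stop_force=25))
print(arm.line_to([*S(4,-119),z],vel=.05,stop_force=25))
arm.dwell(.2)
s=arm.get_obs();print(s["ee_pos"],s["time"],s["ft_force"],s["finger_gap"])
cv2.imwrite("pics/side3.png",arm.capture("side")[180:360,330:490,::-1].repeat(3,0).repeat(3,1))
```

```text
False
False
[ 0.6081564  -0.24918499  0.09805821] 13.95 [ 0.06429104  0.30282158 -2.07129549] 0.019413018484038994
```

View pics/side3.png

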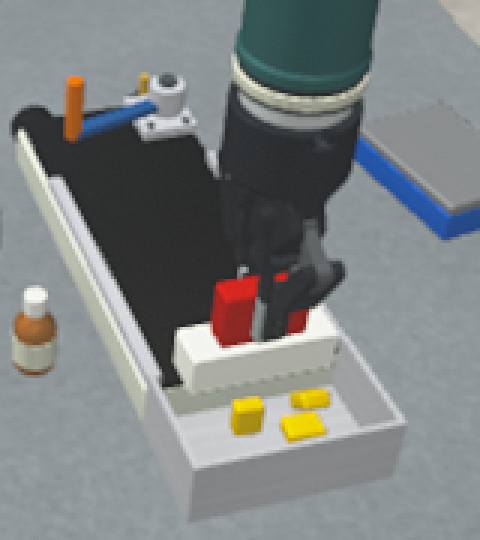

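All three chips are in the trough, one of them standing on edge at (247,415). I'll lift, retract and check them with the scraper still held.

Run:
```python
from look import *
p=S(4,-119)
arm.line_to([*S(4,-112),.12],vel=.1)
arm.line_to([*S(4,-60),.23],vel=.25)
s=arm.get_obs();print(s["ee_pos"],s["time"],s["ft_force"],s["finger_gap"])
for n in("side","scene"):
    i=arm.camera_info(n);im=arm.capture(n)
    u0,v0=(370,270) if n=="side" else (170,200)
    cv2.imwrite(f"pics/tr_{n}.png",cv2.resize(im[v0:v0+90,u0:u0+120,::-1],None,fx=5,fy=5,interpolation=cv2.INTER_CUBIC))
    for k in blobs(im,"yellow",8):
        for z in(.012,.025):
            w=plane(i,cen(k),z)[0,:2]-OS;c,s_=np.cos(YS),np.sin(YS);print(n,z,cen(k),cv2.contourArea(k),(w@np.array([[c,-s_],[s_,c]])*1000).round(1))
```

```text
[ 0.60496425 -0.19069306  0.22855127] 15.0167 [ 0.13238278 -0.65263091 -2.74632774] 0.019142285865880227
side 0.012 [411.89686924 318.19705341] 90.5 [  -4.3 -135.7]
side 0.025 [411.89686924 318.19705341] 90.5 [ -10.6 -146.5]
side 0.012 [430.126294   321.72256729] 80.5 [  26.4 -153.5]
side 0.025 [430.126294   321.72256729] 80.5 [  19.5 -164. ]
side 0.012 [432.74110032 312.55987055] 51.5 [  42.1 -132.4]
side 0.025 [432.74110032 312.55987055] 51.5 [  34.9 -143.3]
scene 0.012 [210.43518519 254.35185185] 54.0 [  29.6 -151.4]
scene 0.025 [210.43518519 254.35185185] 54.0 [  36.6 -142.1]
scene 0.012 [222.13793103 245.56321839] 29.0 [ -10.9 -147.2]
scene 0.025 [222.13793103 245.56321839] 29.0 [  -3.4 -138. ]
```

View pics/tr_side.png

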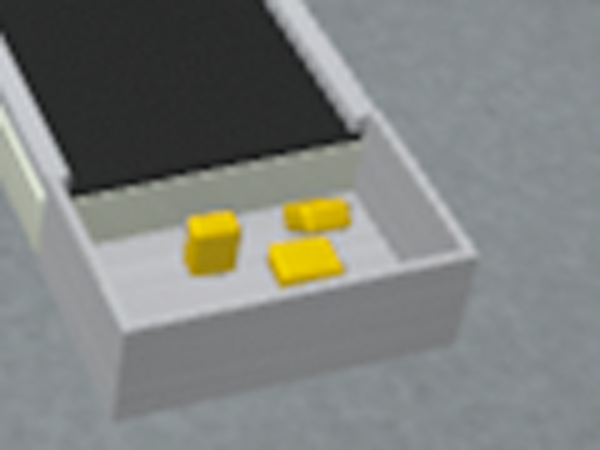

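View pics/tr_scene.png

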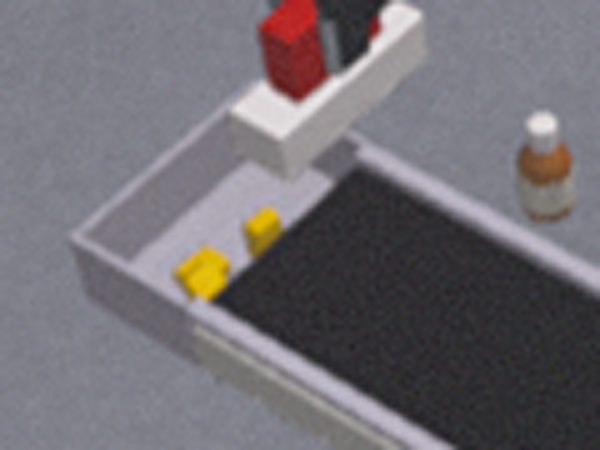

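All three chips are on the trough floor: two flat, one on edge, all well below the plate top. Taking the scraper back to its pad.

Run:
```python
from look import *
o=[np.pi,0,.017]
x,y=.502,.3712
arm.movep([x,y,.16],o)
arm.line_to([x,y,.085],vel=.2)
hit=arm.line_to([x,y,.0600],vel=.04,stop_force=6)
s=arm.get_obs();print(hit,s["ee_pos"],s["time"],s["ft_force"])
arm.command_gripper(.055)
arm.dwell(.2)
arm.line_to([x,y,.16],vel=.2)
s=arm.get_obs();print(s["ee_pos"],s["time"],s["ft_force"],s["finger_gap"])
cv2.imwrite("pics/side4.png",arm.capture("side")[120:300,260:500,::-1].repeat(3,0).repeat(3,1))
i,im=look("w_pad2",[.44,.36,.30],[np.pi,0,0])
k=blobs(im,"red")[0]; q=(plane(i,k[:,0,:].astype(float),.075)[:,:2]*1000).astype(np.float32);print(cv2.minAreaRect(q))
```

```text
True [0.50155139 0.37089165 0.06102285] 18.2917 [-0.18518788 -0.78438053  3.11931695]
[0.50154633 0.3709272  0.15900676] 19.575 [ 0.91405129  0.10925189 -0.60943262] 0.055171571264618254
((501.4912414550781, 370.50018310546875), (57.115779876708984, 17.554784774780273), 1.0829989910125732)
```

View pics/w_pad2.png

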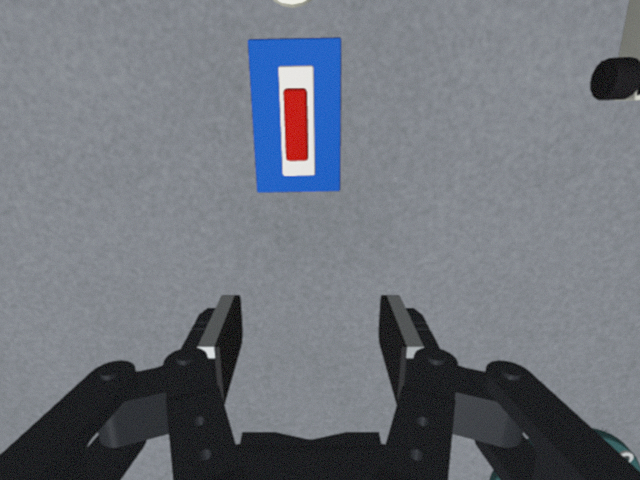

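View pics/side4.png

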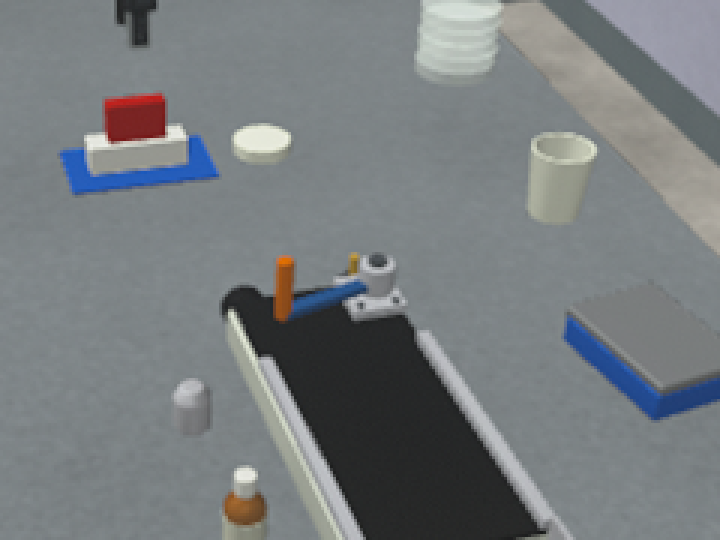

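The scraper stands upright on its pad at (0.5015, 0.3705), about 2 mm from the pad's centre, and the clip is still closed with its post at (285,290) in the crop. Now the fingers go over the post and swing it along its arc.

```bash
cat > clip.py <<'E'
from look import *
A0=np.arctan2(-23,-87)
def pose(th,r=90,z=.090):
    a=A0-th; p=S(50+r*np.cos(a),165+r*np.sin(a))
    psi=a-np.pi/2+YS-np.pi/2+np.pi
    psi=(psi+np.pi)%(2*np.pi)-np.pi
    return [*p,z],[np.pi,0,psi]
E
python3 - <<'E'
from clip import *
print(pose(0),pose(1.2),S(-37,142),S(-3,238))
for th in(0,.6,1.2): print(arm.inverse_kinematics(*pose(th)))
p,o=pose(0)
arm.movep([p[0],p[1],.19],o)
arm.command_gripper(.032)
print(arm.line_to([p[0],p[1],.135],vel=.15,stop_force=8))
cv2.imwrite("pics/pre_side.png",cv2.resize(arm.capture("side")[140:260,300:460,::-1],None,fx=4,fy=4))
cv2.imwrite("pics/pre_w.png",arm.capture("wrist")[:,:,::-1])
s=arm.get_obs();print(s["ee_pos"],s["time"],s["q"],s["finger_gap"])
E
```

```text
([np.float64(0.555495087352275), np.float64(0.00940582390527564), 0.09], [3.141592653589793, 0, np.float64(-2.838537717381775)]) ([np.float64(0.5852337117153903), np.float64(0.10659336733789573), 0.09], [3.141592653589793, 0, np.float64(2.244647589797812)]) [0.55550569 0.00940914] [0.5851917  0.10682957]
[-0.08512283  0.18835682  1.58855816  0.          1.36467768 -1.9589741 ]
[ 0.01079656  0.19525261  1.58040317  0.          1.36593687 -1.2630547 ]
[ 0.08487089  0.27063942  1.48841302  0.          1.38254021 -0.58898037]
False
[0.55645838 0.00933893 0.13661   ] 24.875 [-8.51123270e-02  1.51415268e-01  1.53369821e+00  3.13720139e-05
  1.45359568e+00 -1.95898720e+00] 0.031835776303261704
```

View pics/pre_side.png

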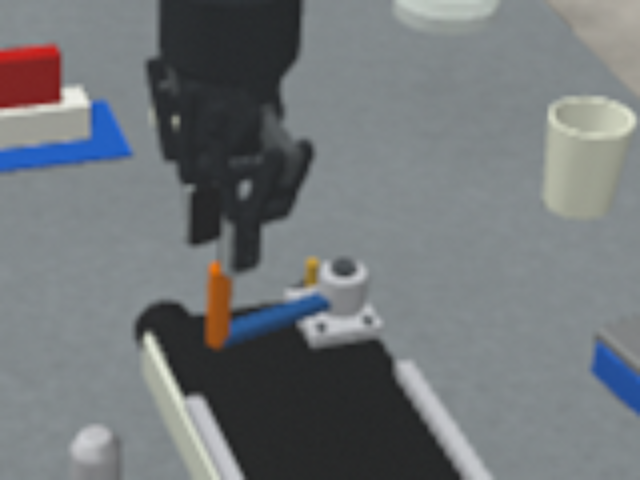

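View pics/pre_w.png

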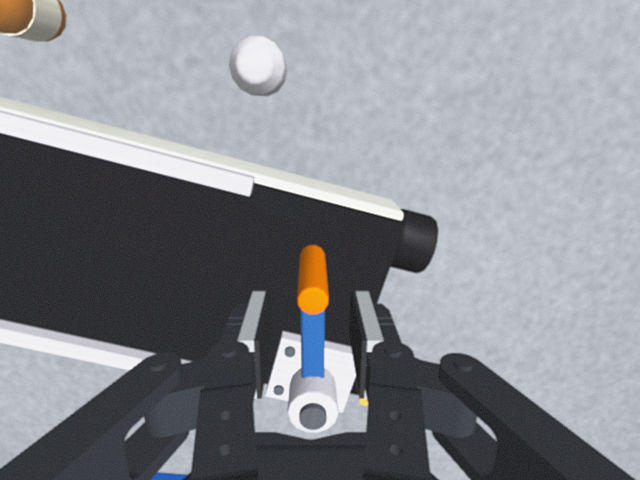

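Run:
```python
from clip import *
i=arm.camera_info("wrist");print(plane(i,[313,299],.106),S(-37,142),arm.get_obs()["ee_pos"])
```

```text
[[0.55587848 0.01011114 0.106     ]] [0.55550569 0.00940914] [0.55645838 0.00933893 0.13661   ]
```

Measured again from this pose, the post top agrees with the model within 1 mm. Next I descend, narrow the fingers and swing.

Run:
```python
from clip import *
p,o=pose(0)
print(arm.line_to(p,vel=.1,stop_force=10))
arm.command_gripper(.020,squeeze=40)
s=arm.get_obs();print(s["ee_pos"],s["time"],s["ft_force"],s["finger_gap"])
for th in(.15,.35,.55,.75,.95,1.1):
    p,o=pose(th+.03)
    h=arm.line_to(p,vel=.07,ori=o,stop_force=30)
    s=arm.get_obs();print(th,h,s["ee_pos"],s["time"],s["ft_force"],s["finger_gap"])
    if h: break
cv2.imwrite("pics/mid_side.png",cv2.resize(arm.capture("side")[120:260,300:460,::-1],None,fx=4,fy=4))
```

```text
False
[0.55600823 0.00936358 0.09085664] 25.75 [-0.17468538  0.16123049 -0.00674564] 0.01983750982842117
0.15 False [0.55261166 0.0242814  0.09057511] 26.1333 [ 1.30316677 -4.17953444  1.49654812] 0.020124442689676423
0.35 False [0.55174533 0.04224076 0.09050021] 26.5417 [-1.1573734  -4.55413439  3.02443552] 0.02007285146971072
0.55 False [0.55445896 0.05984765 0.09039935] 26.95 [-2.50184291 -5.12387422  4.54765262] 0.01968757685660882
0.75 False [0.5606068  0.0764688  0.09018489] 27.3583 [-3.31664169 -5.88603164  4.97280128] 0.01994084628989427
0.95 False [0.56987861 0.09158323 0.09006798] 27.7667 [-5.27977423 -4.87956302  5.12242147] 0.020281459842321232
1.1 False [0.57861085 0.10152697 0.08993275] 28.1083 [-7.15590947 -4.91011014  5.66286871] 0.020067239787495354
```

View pics/mid_side.png

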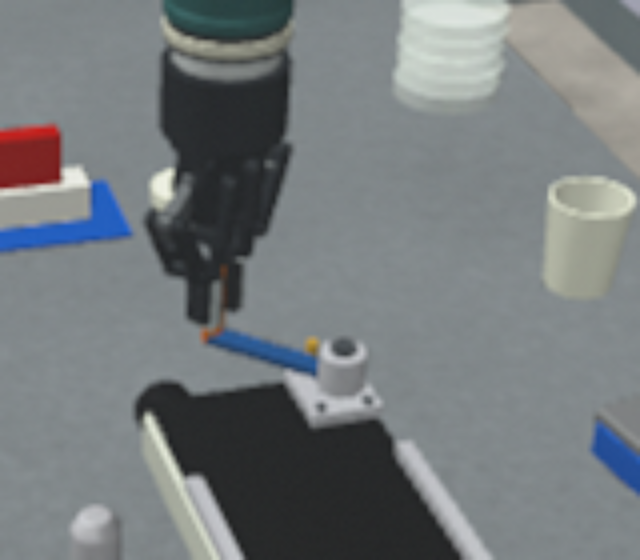

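The post is between the fingers and opening, with forces as expected (about 9 N). Now I push in small steps onto the stop.

Run:
```python
from clip import *
t=np.array([np.cos(A0-1.2-np.pi/2+YS),np.sin(A0-1.2-np.pi/2+YS)])
for a in(1.16,1.19,1.21,1.23,1.25,1.27,1.29):
    p,o=pose(a); 
    h=arm.line_to(p,vel=.04,ori=o,stop_force=25); arm.dwell(.15)
    s=arm.get_obs();f=-s["ft_force"][:2]@t
    e=s["ee_pos"][:2]-S(50,165);ang=A0+YS+2*np.pi-np.arctan2(e[1],e[0])
    print(a,h,"tcp ang",ang%(2*np.pi),"F",f,s["ft_force"],s["time"])
    if f>19 or h: break
cv2.imwrite("pics/end_side.png",cv2.resize(arm.capture("side")[120:260,300:460,::-1],None,fx=4,fy=4))
cv2.imwrite("pics/end_scene.png",arm.capture("scene")[:,:,::-1])
cv2.imwrite("pics/end_w.png",arm.capture("wrist")[:,:,::-1])
```

```text
1.16 False tcp ang 1.1339666213499426 F 8.428633066346473 [-6.85926386 -4.9176881   5.80450642] 28.5583
1.19 False tcp ang 1.1633185354705131 F 8.654597711229565 [-7.7244566  -4.19634528  5.63453655] 28.9583
1.21 False tcp ang 1.1827317706288136 F 9.062503190698228 [-7.92981572 -4.59287228  7.05922604] 29.3583
1.23 False tcp ang 1.2023417519991617 F 9.25479691431297 [-8.07150723 -4.72359749  6.53660487] 29.7583
1.25 False tcp ang 1.2221376895645268 F 8.547974575543419 [-7.25943931 -4.60780784  6.45083499] 30.1583
1.27 False tcp ang 1.2416954952707302 F 8.198539696838562 [-7.13823699 -4.19959564  6.09086617] 30.5583
1.29 False tcp ang 1.2490043445514982 F 12.447748932322927 [-10.83024171  -6.38579266   8.27632258] 30.9583
```

View pics/end_w.png

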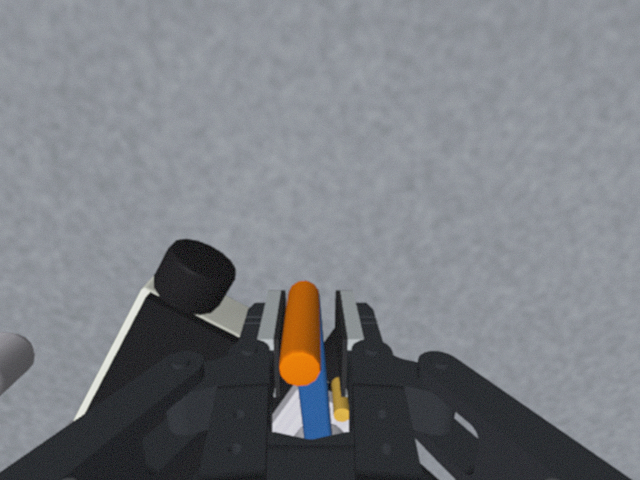

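View pics/end_side.png

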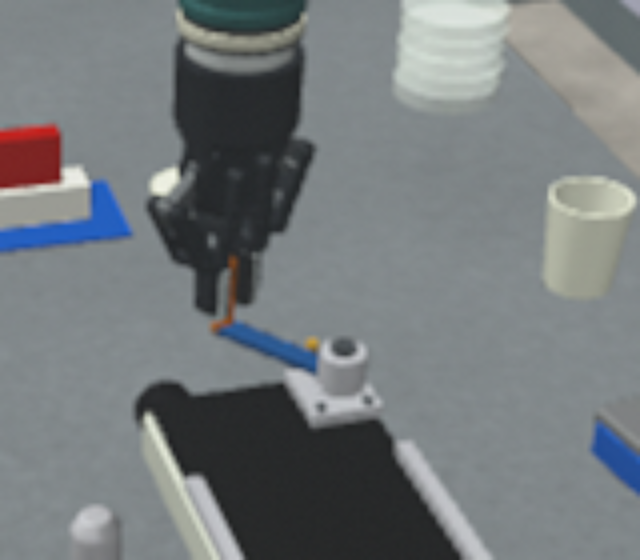

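View pics/end_scene.png

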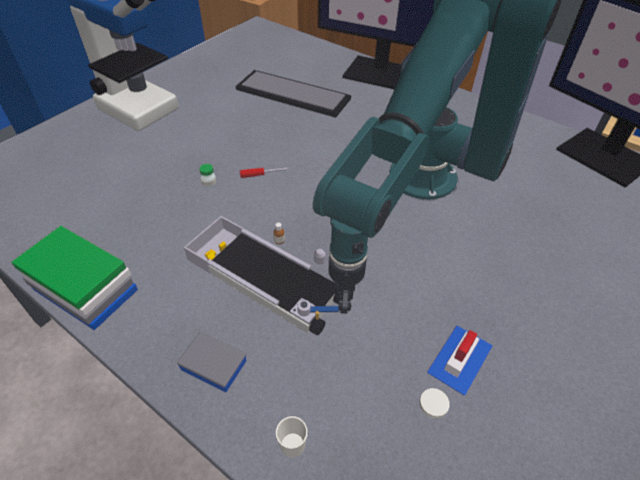

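The force rose from 8 N to 12 N at the last step while the TCP lagged, so the arm is on its stop. I'll take one more small step for margin and measure the angle from the post's top.

Run:
```python
from clip import *
p,o=pose(1.305)
h=arm.line_to(p,vel=.03,ori=o,stop_force=25); arm.dwell(.4)
s=arm.get_obs();e=s["ee_pos"][:2]-S(50,165);print(h,(A0+YS-np.arctan2(e[1],e[0]))%(2*np.pi),s["ft_force"],s["time"],s["finger_gap"],np.abs(s["qvel"]).max())
i=arm.camera_info("wrist");im=arm.capture("wrist")
cv2.imwrite("pics/end_w2.png",cv2.resize(im[260:420,220:420,::-1],None,fx=4,fy=4))
w=plane(i,[299,367],.106)[0,:2]-S(50,165);print("post ang",(A0+YS-np.arctan2(w[1],w[0]))%(2*np.pi),"r",np.hypot(*w))
```

```text
False 1.2510927511069374 [-13.58094143  -9.01702841   8.69686644] 31.7583 0.02011163450857029 0.0024560383602431537
post ang 1.2169846453294184 r 0.09160482795094955
```

View pics/end_w2.png

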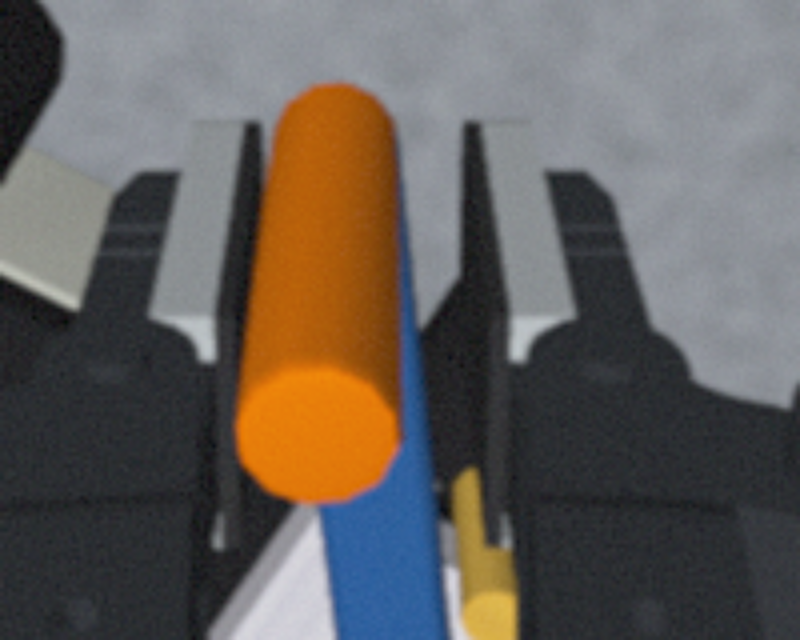

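The post measures about 1.2 rad at a 91 mm radius. It rests on the left pad with about 16 N, and nothing is moving. Handing in.

Run:
```python
from workcell import arm
arm.hand_in()
```

```text
the job is handed in; nothing more can be done
```

The job is done and handed in, with the robot's clock at about 32 s of the 54 s allowed. `hand_in()` gives no verdict, so the checks below are my own.

- **Chips:** I gripped the scraper by its rib and pushed all three chips off the plate in one pass. Pictures taken with the scraper still held show all three on the trough floor: two flat and one standing on edge, all below the plate top. The fingers stayed above the chips throughout.
- **Scraper:** It stands upright on its pad and is let go. It measured at (0.5015, 0.3705), about 2 mm from the pad's centre.
- **Clip arm:** I straddled the post with the fingers and swung it along its arc until the force rose at the stop.
    - The last check put the post at about 1.22 rad and 91.6 mm from the pivot, against 1.20 rad and 90 mm given. That difference is within the camera error.
    - One finger pad was pushing with about 16 N, and the robot was standing still.
- **Bystanders:** The final scene view shows them where they started. The arm hides part of that view, and I checked this by eye only. No check failed.

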